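# Fan cartridges in the service tray

### The arm

A 6-joint arm with a two-finger parallel gripper is mounted at the origin on the work surface. World frame = base frame: x ahead of the robot, y to its left, z up, the work surface at z = 0. Lengths are in mm, angles in rad, forces in N, time in s.
With the tool pointing down it reaches from about 350 to 775 mm from the base axis. Payload 7.3 kg.
Tool frame: the origin (TCP) lies midway between the tips of the shut fingers; the grasp point (between the pads) lies 19 mm behind it (bot.tcp_to_grasp is the distance from the TCP to the grasp point, in mm); z points along the fingers, y is the line along which they close (so a half turn about z gives the same grasp; the last joint's range is limited). The gripper opens to 92 mm and grips with 3 to 60 N. Pads are 19 mm wide; open, the fingers measure 130 mm over their backs; the gripper's body (75 mm by 190 mm) begins 47 mm behind the grasp point.
Start: joints at [-0.146, 0.342, 1.524, -0, 1.275, -0.146], TCP at [525.019, 0.019, 226.741] pointing down, gripper open.
Joint ranges: [-2.53, 2.53], [-0.77, 2.02], [0.04, 2.7], [-1, 4.14], [0.28, 2.66], [-3.11, 3.11]. Speed limits (rad/s): [2.57, 2.57, 3.14, 3.14, 3.14, 3.14].

### API

Orientations are given as [roll, pitch, yaw] about the fixed x, y, z axes, in that order (R = Rz(yaw) Ry(pitch) Rx(roll)).
In Python, from plant import bot, viewer gives the robot as it stands. The module is installed in compiled form; this text tells all that it offers.
- The arm moves only by the shell command python3 -m handwheel 'ROWS'. ROWS is text: rows parted by semicolons, each of 7 numbers parted by spaces: the shift along the tool's x, y, z scaled (see below), then the turn, a rotation vector about the tool's x, y, z scaled (see below), then the opening, from -1 (shut) to 1 (fully open), so that 0 is half open. In form: tx ty tz rx ry rz gripper; .... A call has 1 to 8 rows; each row is the pose to reach, as a shift and turn from the pose commanded when the call began, along the tool's axes at that moment, turning the shorter way round; what a row does not reach only later rows make up. The controller multiplies each number of a shift by 10 cm and each number of a turn by pi rad. A row lasts 1/12 s, in which the tool goes at most 41.7 mm and 7.16 degrees, less where a joint would pass 70% of its speed; a pose out of reach is approached as far as the arm can. A call with a number of a shift or a turn outside -1 to 1 is refused whole. A call with a gripper value outside its range is refused whole. The fingers move at their own pace and stop on an object; the grip force is fixed at half the most. Time passes only in rows, so rows that repeat a pose let the fingers close. It gives the time, the measured TCP pose, the force, the opening and the grip force at its end, in the units of the state.
- bot.get_obs(): the state, without advancing time (a new reading comes with each control period).
- viewer.capture(name): name is "scene" or "side" or "wrist"; returns a dict with "frame" (400x640x3 uint8, red, green, blue), "fov_y" (degrees; the focal length in pixels is half the picture's height over the tangent of half this angle, whatever the lens; pixels are square), "cx", "cy" (the principal point, pixels), "dist_coeffs" ([k1, k2, p1, p2, k3] as OpenCV has them; the pictures are not rectified), "T" (4x4, takes a point from camera to world coordinates). Camera axes: x right, y down, z forward; pixel columns grow to the right and rows downward; lengths in mm; the calibration is good to about 2 mm. A picture is of the moment at which its call begins. There is no depth.
- bot.close_job(): hands the job in; it is judged then, once.
Trained networks look in a picture, given as the dict that the camera call returned (one of the last four; its "shot" number tells which), for a name from the list of things; names that differ only in an ending like _2 or _b are one class to them, and where a whole thing is asked for, a point or a joint stands for the part that bears it (a point fixed in the world has none). Each returns a list of dicts, best first, with "score" (0 to 1); they miss things now and then, are a little off and sometimes report something else, mostly with a low value. They report only what shows in the picture. A call takes as long as a camera call.
- viewer.recognise(target, picture): "centre" ([column, row] in pixels, amid what is visible of it).
- viewer.cut_out(target, picture): "pixels" (400x640 bool, what is visible of it) and "centre" ([column, row] in pixels, amid what is visible of it).
The state is a dict: "time": time; "joint_positions": joint angles; "dq": joint speeds; "tau": joint torques, N m; "tool_pos": TCP position; "tcp_rot": TCP orientation; "contact_force": force on the tool from outside, world axes, zero at the start; "moment": the same for the moment, N m; "grip_width": finger opening in mm; "finger_force": force on a finger pad.
Only numpy, scipy, OpenCV 4.12 (cv2) and the standard library are available. Lean on these libraries where they do the work, as an engineer would, in place of code of your own. Each camera call takes 0.05 s, during which the arm holds its last target. There are 200 camera calls.

### The job

Shingle the three flat cartridges in the grey tray like roof tiles, longest first: lay the long one back on the sloping headrest with its foot on the tray floor where the slope begins, then the middle one leaning on it and then the short one, each with its foot on the floor about 30 mm further down the tray than the foot before, all square on the tray's centreline with contact ends down and label ends up the slope. Then slide the tray's steel stop up to the short cartridge's foot, so that it just about touches without shoving the fan out of place. Leave the multimeter, reel and solder spool alone.

Things in the scene. Friction and masses are not known exactly. Their poses are not given: they have to be found in the camera images.
- long_cart: The longest flat black plastic cartridge, 110 mm long (y), 64 wide (x), 12 thick, a plain rigid box of 50 to 110 g, flat on the bench at the start. Origin: centre of its underside. +y: to the label end (pale label on top). -y: the foot, with a small brass contact strip on top. z: up out of the label side. Gripped across its width.
- mid_cart: The middle-sized flat black plastic cartridge, 95 mm long (y), 64 wide (x), 12 thick, a plain rigid box of 50 to 110 g, flat on the bench at the start. Origin: centre of its underside. +y: to the label end (pale label on top). -y: the foot, with a small brass contact strip on top. z: up out of the label side. Gripped across its width.
- short_cart: The shortest flat black plastic cartridge, 80 mm long (y), 64 wide (x), 12 thick, a plain rigid box of 50 to 110 g, flat on the bench at the start. Origin: centre of its underside. +y: to the label end (pale label on top). -y: the foot, with a small brass contact strip on top. z: up out of the label side. Gripped across its width.
- long_cart_foot (a point): Middle of the lower edge of the foot (-y, contact) end of long_cart, on its underside; axes as the cartridge.
- mid_cart_foot (a point): Middle of the lower edge of the foot (-y, contact) end of mid_cart, on its underside; axes as the cartridge.
- short_cart_foot (a point): Middle of the lower edge of the foot (-y, contact) end of short_cart, on its underside; axes as the cartridge.
- tray: Fixed grey steel tray, 150 (x) by 300 mm (y), floor top at z = 5 mm, rim 4 mm thick, 12 mm high, open above. Origin: centre of its underside, on the bench. Centreline: y, +y to the headrest end. The headrest, a flat aluminium board 54 mm wide on the centreline, rises from the floor at y = +65 mm towards +y at 25 degrees to horizontal, 94 mm up the slope. Only the stop, near -y, is also on the floor.
- rest_foot (a point): Point on the centreline where the headrest's sloping face meets the tray floor (x 0, y +65, z 5 mm in the tray's frame); axes as the tray.
- stop (a joint): Travel (m) of the steel stop: 0 at the tray's -y end, grows towards the headrest (+y), at most 0.13; stays where left; about 2 N moves it. A bar 90 (x) by 20 (y) by 14 mm high, with a central upright tab 24 (x) by 10 mm (y), its top 50 mm above the stop's underside, its middle 15 mm behind (-y of) the bar's front face.
- stop_face (a point): Middle of the lower edge of the stop's front (+y) face, on the tray's centreline, at the tray floor's height; moves with the stop; axes as the tray.
- multimeter: Bystander: yellow multimeter, 75 x 150 x 38 mm, origin under its centre.
- reel: Bystander: grey reel lying flat, 124 mm across, 15 mm high, origin under its centre.
- spool: Bystander: steel-coloured solder spool standing on end, 56 mm across, 46 mm high, origin under its centre.

How it is judged:
By the outcome, as a careful person would: the job done as asked, in the order asked, and still so for the second after the job is handed in, with the robot touching nothing.
It also fails if it takes over 72 s, if anything falls off the work surface, if the arm or the gripper's body presses on something with over 40 N, if the wrist force passes 120 N, or if a joint passes its speed limit or range.

## Working session

There is one attempt and no reset: what is moved stays moved. The work goes in short steps, Python scripts to look and compute and a shell command to move; the robot and the scene stay as the last step left them, time stands still between calls to the robot, and variables do not carry over. Pictures are saved under pics/ and viewed, at most 10 in all, crops included, and the job is handed in when it is done.

```bash
mkdir -p pics; cat > h.py <<'E'
import numpy as np, cv2
from plant import bot, viewer
from scipy.spatial.transform import Rotation as R
def K(p):
    f=200/np.tan(np.radians(p["fov_y"])/2); return np.array([[f,0,p["cx"]],[0,f,p["cy"]],[0,0,1.]])
def world(p,uv,z):
    uv=np.asarray(uv,float).reshape(-1,1,2)
    n=cv2.undistortPoints(uv,K(p),np.array(p["dist_coeffs"],float)).reshape(-1,2)
    T=np.array(p["T"]); d=np.c_[n,np.ones(len(n))]@T[:3,:3].T; o=T[:3,3]
    return o+d*((z-o[2])/d[:,2])[:,None]
def pix(p,X):
    T=np.linalg.inv(np.array(p["T"])); return cv2.projectPoints(np.asarray(X,float).reshape(-1,1,3),cv2.Rodrigues(T[:3,:3])[0],T[:3,3],K(p),np.array(p["dist_coeffs"],float))[0].reshape(-1,2)
def save(p,n): cv2.imwrite("pics/%s.png"%n,p["frame"][:,:,::-1])
E
python3 - <<'E'
from h import *
for c in ["scene","side","wrist"]:
    p=viewer.capture(c); save(p,c+"0"); print(c,np.round(np.array(p["T"])[:3,3]),p["fov_y"])
    for n,z in [("long_cart",12),("mid_cart",12),("short_cart",12),("tray",5),("stop",19),("multimeter",38),("reel",15),("spool",46)]:
        for r in viewer.cut_out(n,p)[:2]:
            m=r["pixels"].astype(np.uint8); cs,_=cv2.findContours(m,0,2)
            if r["score"]<.3 or not cs: continue
            k=max(cs,key=cv2.contourArea).reshape(-1,2)
            w=world(p,k,z)[:,:2].astype(np.float32); b=cv2.minAreaRect(w)
            print(n,round(r["score"],2),np.round(r["centre"]),[np.round(x,1) for x in b])
print(bot.get_obs()["tcp_rot"],bot.tcp_to_grasp)
E
```

```text
scene [1005. -411.  615.] 56.0919689346543
long_cart 0.67 [249. 199.] [array([ 455.1, -164.1]), array([113. ,  75.5]), np.float64(86.1)]
mid_cart 0.55 [292. 248.] [array([ 629.4, -180. ]), array([97.8, 71.5]), np.float64(78.0)]
short_cart 0.92 [183. 272.] [array([ 542.7, -360.2]), array([72.7, 78.6]), np.float64(1.9)]
short_cart 0.59 [252. 199.] [array([ 456.1, -163.8]), array([113.5,  74.3]), np.float64(87.8)]
tray 0.61 [198. 199.] [array([ 386.3, -257. ]), array([ 57.5, 105.9]), np.float64(78.9)]
tray 0.6 [357. 160.] [array([498.4, 146.1]), array([159. , 354.1]), np.float64(4.9)]
stop 0.71 [335. 164.] [array([514.5,  44.4]), array([49.4, 95. ]), np.float64(87.8)]
multimeter 0.78 [454. 219.] [array([796.3, 117.6]), array([168. ,  80.4]), np.float64(89.9)]
reel 0.64 [343. 311.] [array([ 787. , -179.1]), array([121.2, 128.1]), np.float64(31.8)]
spool 0.83 [195. 204.] [array([ 428.8, -267.9]), array([54.3, 96.8]), np.float64(79.0)]
spool 0.38 [357. 157.] [array([533., 110.]), array([149.6, 334.4]), np.float64(5.0)]
side [  35. -747.  819.] 48.23737245407124
long_cart 0.67 [287. 261.] [
[... 616 characters left out ...]
[319. 152.] [array([769.7, 107.4]), array([171.9,  97.4]), np.float64(89.5)]
reel 0.98 [388. 204.] [array([ 779.2, -186.2]), array([131.4, 124.8]), np.float64(50.9)]
spool 0.76 [300. 294.] [array([ 395.7, -278.8]), array([85.3, 52.3]), np.float64(50.8)]
wrist [524.  68. 384.] 60.287503086645486
mid_cart 0.86 [400. 310.] [array([ 622.6, -167.5]), array([40.5, 70.5]), np.float64(89.5)]
tray 0.7 [299.  96.] [array([503.6,  75.6]), array([153.8, 214.9]), np.float64(4.9)]
stop 0.93 [302. 139.] [array([506.2,  38.2]), array([89.1, 25.9]), np.float64(4.4)]
multimeter 0.97 [573.  56.] [array([772.4, 115.8]), array([115.1,  86.7]), np.float64(89.4)]
[3.14147347e+00 3.30527991e-05 1.57085604e+00] 18.8
```

```bash
python3 -c "
import cv2,numpy as np
a=cv2.imread('pics/scene0.png')[90:390,120:520];b=cv2.imread('pics/side0.png')[80:380,120:520]
cv2.imwrite('pics/c0.png',np.hstack([cv2.resize(a,(800,600))]));cv2.imwrite('pics/c1.png',cv2.resize(b,(800,600)))"
```

```text
(no output)
```

View pics/c0.png

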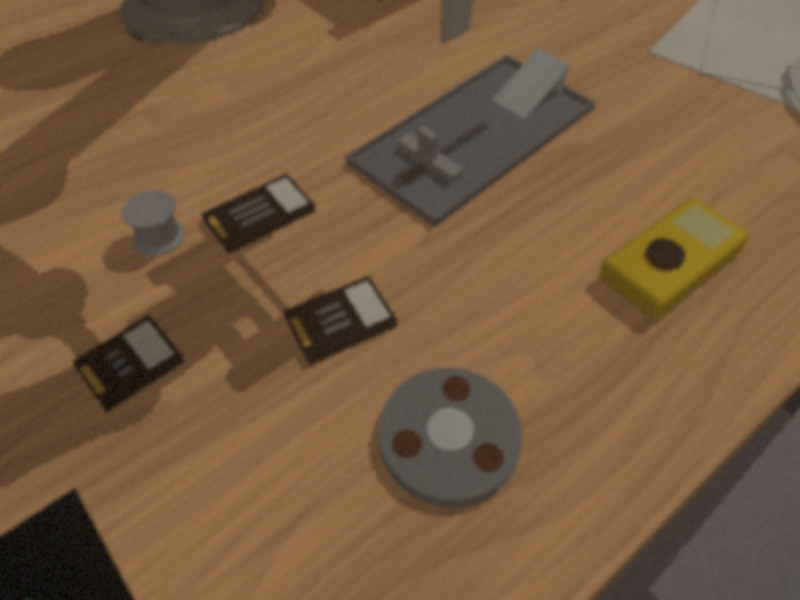

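View pics/wrist0.png

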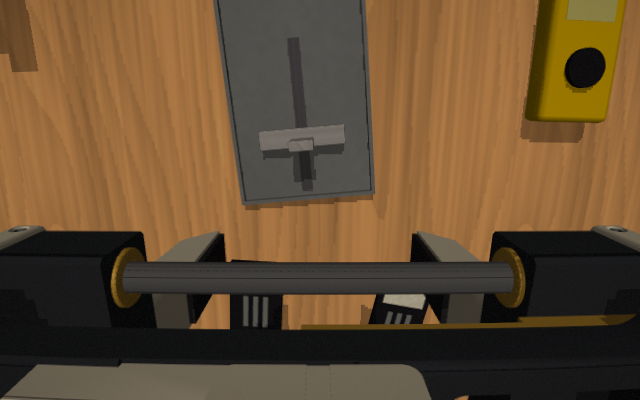

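View pics/c1.png

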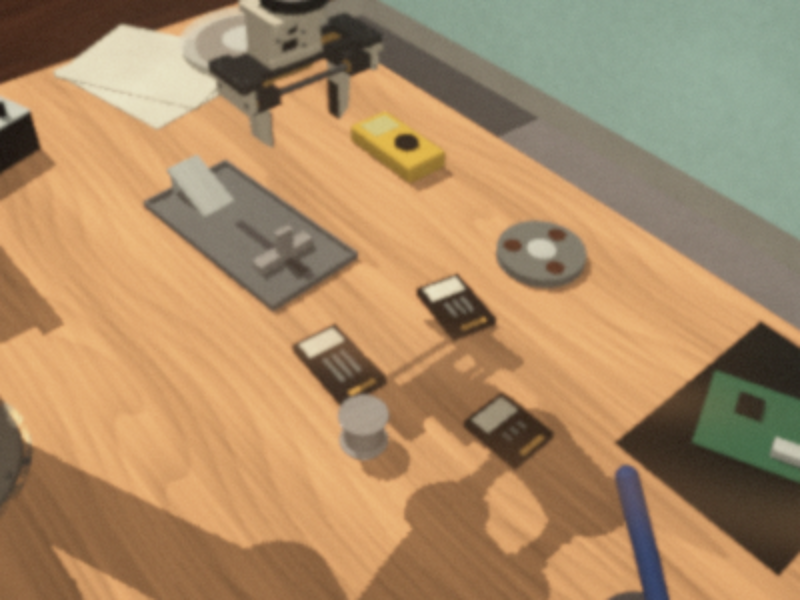

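Long, mid and short cartridges lie at scene crop (258,212), (340,320) and (128,362), all with labels towards +y. The tray sits with its headrest at +y and a yaw of about 5°, and the wrist view shows the stop at (302,139). I'll raise the arm to see the whole tray.

```bash
python3 -m handwheel '0.1 -0.2 -0.7 0 0 0 1; 0.1 -0.2 -0.7 0 0 0 1; 0.1 -0.2 -0.7 0 0 0 1; 0.1 -0.2 -0.7 0 0 0 1'
python3 - <<'E'
from h import *
p=viewer.capture("wrist"); save(p,"w1")
from scipy.optimize import least_squares
for n,zs in [("tray",(0,12,17)),("stop",(19,55))]:
    for r in viewer.cut_out(n,p)[:2]:
        m=r["pixels"].astype(np.uint8); cs,_=cv2.findContours(m,0,2)
        if not cs: continue
        k=max(cs,key=cv2.contourArea).reshape(-1,2)
        for z in zs: print(n,round(r["score"],2),np.round(r["centre"]),z,[np.round(x,1) for x in cv2.minAreaRect(world(p,k,z)[:,:2].astype(np.float32))])
E
```

```text
time: 1.68
tool_pos: [505.6, 10.1, 298.6]
tcp_rot: [3.137, 0.001, 1.571]
contact_force: [0.5, -0.1, -0.5]
grip_width: 91.6
finger_force: 0.0
tray 0.83 [317.  94.] 0 [array([502.5,  90.6]), array([156.8, 246.4]), np.float64(4.5)]
tray 0.83 [317.  94.] 12 [array([502.5,  90.3]), array([152.7, 239.9]), np.float64(4.5)]
tray 0.83 [317.  94.] 17 [array([502.5,  90.1]), array([150.9, 237.2]), np.float64(4.5)]
stop 0.7 [322. 143.] 19 [array([506.5,  38.6]), array([90.6, 25. ]), np.float64(5.0)]
stop 0.7 [322. 143.] 55 [array([506.3,  41.8]), array([83.1, 22.9]), np.float64(5.0)]
```

View pics/w1.png

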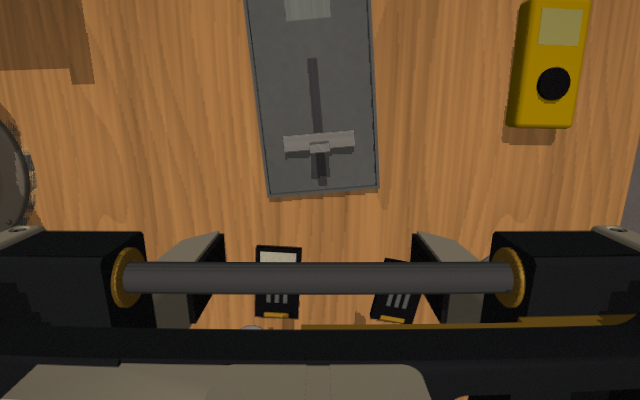

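The stop bar is at (320,143), the tray's near end at rows 188–195, and the headrest foot near row 20, which is cut off at the top. I'll move on 130 mm for the headrest, then back to look at the cartridges.

```bash
python3 -m handwheel '1 0 0 0 0 0 1; 1 0 0 0 0 0 1; 1 0 0 0 0 0 1; 1 0 0 0 0 0 1; 1 0 0 0 0 0 1'|head -2
python3 - <<'E'
from h import *
import pickle
p=viewer.capture("wrist"); save(p,"w2"); pickle.dump(p,open("w2.pkl","wb"))
for r in viewer.cut_out("tray",p)[:2]:
        m=r["pixels"].astype(np.uint8); cs,_=cv2.findContours(m,0,2)
        k=max(cs,key=cv2.contourArea).reshape(-1,2)
        for z in (0,12,17): print(round(r["score"],2),np.round(r["centre"]),z,[np.round(x,1) for x in cv2.minAreaRect(world(p,k,z)[:,:2].astype(np.float32))])
E
for i in 1 2; do :; done
python3 -m handwheel '-1 0 0 0 0 0 1; -1 0 0 0 0 0 1; -1 0 0 0 0 0 1; -1 0 0 0 0 0 1'|head -2
python3 -m handwheel '-1 0.2 0 0 0 0 1; -1 0.2 0 0 0 0 1; -1 0.2 0 0 0 0 1; -1 0.2 0 0 0 0 1'|head -2
python3 -m handwheel '-1 0.2 0 0 0 0 1; -1 0.2 0 0 0 0 1; -1 0.2 0 0 0 0 1; -1 0.2 0 0 0 0 1'|head -2
python3 -m handwheel '-1 0 0 0 0 0 1; -1 0 0 0 0 0 1; -1 0 0 0 0 0 1; -1 0 0 0 0 0 1; -1 0 0 0 0 0 1'|head -2
python3 - <<'E'
from h import *
import pickle
p=viewer.capture("wrist"); save(p,"w3"); pickle.dump(p,open("w3.pkl","wb"))
for n in ["long_cart","mid_cart","short_cart"]:
    for r in viewer.cut_out(n,p)[:2]:
        m=r["pixels"].astype(np.uint8); cs,_=cv2.findContours(m,0,2)
        k=max(cs,key=cv2.contourArea).reshape(-1,2)
        print(n,round(r["score"],2),np.round(r["centre"]),[np.round(x,1) for x in cv2.minAreaRect(world(p,k,12)[:,:2].astype(np.float32))])
E
```

```text
time: 2.25
tool_pos: [504.6, 110.4, 295.4]
0.76 [318. 140.] 0 [array([499.6, 123.9]), array([157. , 319.2]), np.float64(4.8)]
0.76 [318. 140.] 12 [array([499.7, 125.4]), array([152.8, 310.7]), np.float64(4.8)]
0.76 [318. 140.] 17 [array([499.8, 126. ]), array([151.1, 307.2]), np.float64(4.8)]
time: 2.68
tool_pos: [504.8, 5.4, 296.4]
time: 3.02
tool_pos: [525.3, -94.1, 296.0]
time: 3.35
tool_pos: [545.1, -193.3, 295.7]
time: 3.77
tool_pos: [544.8, -289.4, 296.2]
long_cart 0.67 [239.  59.] [array([ 448.7, -163.9]), array([110.3,  66.3]), np.float64(85.9)]
short_cart 0.72 [310. 216.] [array([ 536. , -360.9]), array([64. , 83.6]), np.float64(1.8)]
short_cart 0.38 [236.  60.] [array([ 449.1, -163.2]), array([111.3,  67.1]), np.float64(86.2)]
```

```bash
python3 -c "
import cv2,numpy as np
a=cv2.imread('pics/w2.png')[0:240,120:520];b=cv2.imread('pics/w3.png')[0:330,:]
cv2.imwrite('pics/c2.png',cv2.resize(a,(800,480),interpolation=2));cv2.imwrite('pics/c3.png',b)"
```

```text
(no output)
```

View pics/c2.png

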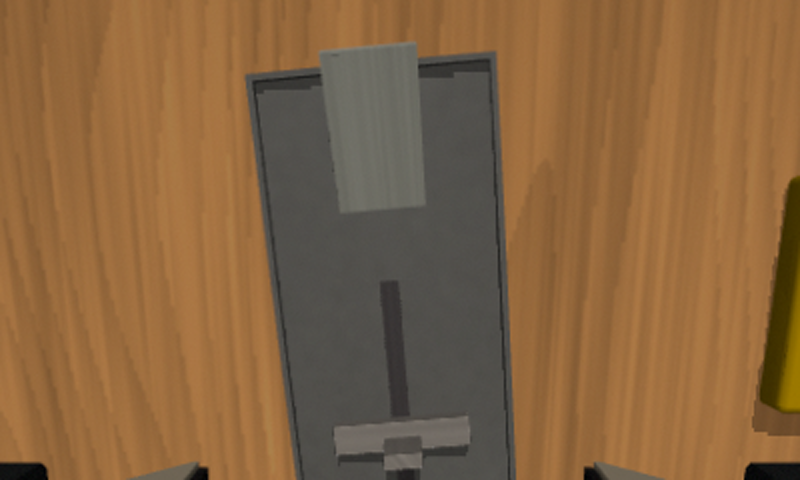

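View pics/c3.png

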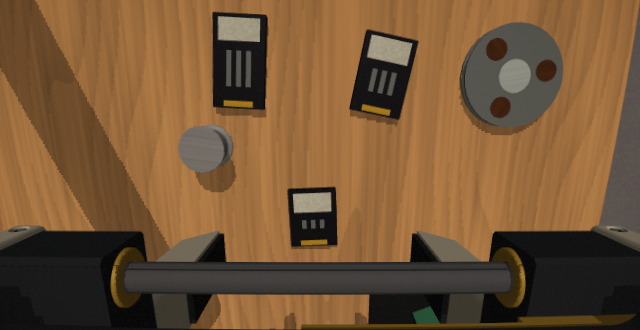

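In c2 the headrest's foot edge runs (340,213)–(426,205) and the tray's far corners are at (247,75) and (496,53). In c3 the long, mid and short cartridges are at (239,60), (384,75) and (312,216), labels up and brass ends down.

```bash
python3 - <<'E'
from h import *
import pickle
p=pickle.load(open("w2.pkl","rb"))
c=lambda L:[(x/2+120-.25,y/2-.25) for x,y in L]
for n,L,z in [("rest",[(340,213),(426,205)],5),("far12",[(247,75),(496,53)],12),("far17",[(247,75),(496,53)],17),("stopfront top",[(334,427),(469,417)],19)]:
    w=world(p,c(L),z)[:,:2]; d=w[1]-w[0]; print(n,np.round(w,1).tolist(),"mid",np.round(w.mean(0),1),"len",round(np.hypot(*d),1),"yaw",round(np.degrees(np.arctan2(d[1],d[0])),2))
# side rim lines
for z in (12,17):
    L=world(p,c([(247,75),(298,465)]),z)[:,:2];Rr=world(p,c([(496,53),(514,465)]),z)[:,:2]
    for w in(L,Rr): d=w[0]-w[1];print(z,"side yaw",round(np.degrees(np.arctan2(-d[0],d[1])),2))
p=pickle.load(open("w3.pkl","rb"))
g=p["frame"].astype(int); m=(g.max(2)<70).astype(np.uint8)
# mid: dark + label hull in window
mm=np.zeros_like(m); mm[24:124,342:425]=m[24:124,342:425]
cs,_=cv2.findContours(mm,0,1); k=max(cs,key=cv2.contourArea).reshape(-1,2)
print("mid",[np.round(x,1) for x in cv2.minAreaRect(world(p,k,12)[:,:2].astype(np.float32))])
mm[:]=0; mm[5:115,205:275]=m[5:115,205:275]
cs,_=cv2.findContours(mm,0,1); k=max(cs,key=cv2.contourArea).reshape(-1,2)
print("long",[np.round(x,1) for x in cv2.minAreaRect(world(p,k,12)[:,:2].astype(np.float32))])
E
```

```text
rest [[467.5, 182.5], [521.5, 187.5]] mid [494.5 185. ] len 54.3 yaw 5.21
far12 [[413.9, 262.6], [561.6, 274.7]] mid [487.7 268.6] len 148.2 yaw 4.69
far17 [[414.9, 261.6], [560.9, 273.6]] mid [487.9 267.6] len 146.5 yaw 4.69
stopfront top [[462.2, 46.2], [550.7, 53.3]] mid [506.5  49.8] len 88.8 yaw 4.56
12 side yaw 5.24
12 side yaw 4.77
17 side yaw 5.24
17 side yaw 4.77
mid [array([ 622.9, -179.8]), array([94.4, 63.9]), np.float64(78.1)]
long [array([ 448.8, -163.8]), array([109.7,  64.5]), np.float64(86.3)]
```

```bash
cat >> h.py <<'E'
YAW=np.radians(5.0); REST=np.array([494.5,185.0,5.0])
TR=R.from_euler("z",YAW)
def delta(pos,yaw,tilt=0):
    "tool-frame command from the measured pose; yaw = cart yaw (deg), tilt deg nose-up"
    o=bot.get_obs(); Rc=R.from_euler("xyz",o["tcp_rot"])
    Rt=R.from_euler("z",yaw,degrees=True)*R.from_euler("x",tilt,degrees=True)*R.from_euler("z",90,degrees=True)*R.from_euler("x",180,degrees=True)
    d=Rc.inv().apply(np.asarray(pos)-o["tool_pos"])/100; t=(Rc.inv()*Rt).as_rotvec()/np.pi
    print("d",np.round(d,3),"t",np.round(t,4),"t=",round(o["time"],2)); return Rt
def place(L,dn,h=4,up=0,tilt=25,off=0):
    "TCP for cart of length L, foot dn mm down the tray; h = TCP above underside; up = lift along normal"
    s,c=np.sin(np.radians(tilt)),np.cos(np.radians(tilt))
    return REST+TR.apply([0,-dn+(L/2+off)*c-(h+up)*s,(L/2+off)*s+(h+up)*c])
E
python3 -m handwheel '0.7 -0.5 0.9 0 0 0 1; 0.7 -0.5 0.9 0 0 0 1; 0.7 -0.5 0.9 0 0 0 1; 0.7 -0.5 0.9 0 0 0 1'|head -2
python3 -m handwheel '0.55 -0.46 1 0 0 0.022 1; 0.55 -0.46 1 0 0 0.022 1; 0.55 -0.46 1 0 0 0.022 1; 0.55 -0.46 1 0 0 0.022 1; 0.55 -0.46 1 0 0 0.022 1'|head -2
python3 -c "
from h import *
delta([448.8,-163.8,4],-3.9)"
```

```text
time: 4.3
tool_pos: [485.5, -210.6, 198.2]
time: 4.72
tool_pos: [447.8, -163.0, 106.0]
d [-0.009  0.014  1.02 ] t [-0.0011 -0.0006  0.0003] t= 4.72
```

```bash
python3 -m handwheel '-0.01 0.01 0.6 0 0 0 1; -0.01 0.01 1 0 0 0 1; -0.01 0.01 1 0 0 0 1; -0.01 0.01 1 0 0 0 1;-0.01 0.01 1 0 0 0 1'|head -3
python3 -c "
from h import *
delta([448.8,-163.8,4],-3.9)"
```

```text
time: 5.13
tool_pos: [451.7, -166.9, 7.6]
tcp_rot: [3.14, 0.001, 1.502]
d [ 0.029 -0.031  0.036] t [ 0.0006  0.0002 -0.0003] t= 5.13
```

```bash
python3 -m handwheel '0 0 0.03 0 0 0 1; 0 0 0.03 0 0 0 1; 0 0 0.03 0 0 0 1'|head -3
python3 -c "
from h import *
delta([448.8,-163.8,4],-3.9)"
```

```text
time: 5.38
tool_pos: [451.2, -166.7, 5.2]
tcp_rot: [3.139, 0.001, 1.502]
d [ 0.027 -0.025  0.012] t [ 0.001   0.0004 -0.0003] t= 5.38
```

```bash
python3 -m handwheel '0.027 -0.025 0.01 0 0 0 1; 0.027 -0.025 0.01 0 0 0 1; 0.027 -0.025 0.01 0 0 0 -1; 0.027 -0.025 0.01 0 0 0 -1; 0.027 -0.025 0.01 0 0 0 -1; 0.027 -0.025 0.01 0 0 0 -1; 0.027 -0.025 0.01 0 0 0 -1; 0.027 -0.025 0.01 0 0 0 -1'
python3 -c "
from h import *
delta([448.8,-163.8,4],-3.9)"
```

```text
time: 6.05
tool_pos: [447.7, -163.2, 2.7]
tcp_rot: [3.141, 0.0, 1.502]
contact_force: [0.2, 1.4, 1.7]
grip_width: 63.5
finger_force: 30.0
d [-0.005  0.011 -0.013] t [ 0.      0.     -0.0003] t= 6.05
```

```bash
python3 -m handwheel '0 0 -0.6 0 0 0 -1; 0 0 -1 0 0 0 -1; 0 0 -1 0 0 0 -1; 0 0 -1 0 0 0 -1'|head -2
python3 -m handwheel '1 0 -0.4 0 0 0 -1; 1 0 -0.4 0 0 0 -1; 1 0 -0.4 0 0 0 -1; 1 0 -0.4 0 0 0 -1'|head -2
python3 -m handwheel '1 0 0 0 0 0 -1; 1 0 0 0 0 0 -1; 1 0 0 0 0 0 -1; 1 0 0 0 0 0 -1'|head -2
python3 -m handwheel '1 0 0 0 0 0 -1; 1 0 0 0 0 0 -1; 1 0 0 0 0 0 -1; 1 0 0 0 0 0 -1'
python3 -c "
from h import *
P=place(110,0,2.7,40,off=.5);print(P);delta(P,5,25)"
```

```text
time: 6.38
tool_pos: [449.9, -164.4, 106.5]
time: 6.72
tool_pos: [454.6, -60.0, 143.4]
time: 7.05
tool_pos: [460.7, 39.0, 141.4]
time: 7.38
tool_pos: [468.2, 137.9, 141.6]
tcp_rot: [-3.14, -0.0, 1.505]
contact_force: [-1.1, -0.6, -1.7]
grip_width: 63.6
finger_force: 30.0
[491.68885406 217.13154512  67.15465603]
d [0.806 0.183 0.744] t [ 0.0103  0.1385 -0.0481] t= 7.38
```

```bash
python3 -m handwheel '0.4 0.09 0.2 0.003 0.05 -0.02 -1; 0.8 0.18 0.4 0.01 0.138 -0.048 -1; 0.8 0.18 0.4 0.01 0.138 -0.048 -1; 0.8 0.18 0.5 0.01 0.138 -0.048 -1; 0.81 0.18 0.7 0.01 0.138 -0.048 -1; 0.81 0.18 0.74 0.01 0.138 -0.048 -1; 0.81 0.18 0.74 0.01 0.138 -0.048 -1; 0.81 0.18 0.74 0.01 0.138 -0.048 -1'|head -4
python3 - <<'E'
from h import *
P=place(110,0,2.7,1,off=.5);print(P);delta(P,5,25)
E
```

```text
time: 8.05
tool_pos: [492.0, 214.9, 68.7]
tcp_rot: [3.14, -0.434, 1.654]
contact_force: [-0.4, -0.5, -0.6]
[490.25234333 233.55093792  31.80865234]
d [ 0.015 -0.002  0.414] t [ 0.001   0.0009 -0.001 ] t= 8.05
```

```bash
python3 -m handwheel '0.01 0 0.2 0 0 0 -1; 0.01 0 0.35 0 0 0 -1; 0.01 0 0.37 0 0 0 -1; 0.01 0 0.37 0 0 0 -1; 0.01 0 0.37 0 0 0 -1'|head -4
python3 - <<'E'
from h import *
P=place(110,0,2.7,1,off=.5);delta(P,5,25)
p=viewer.capture("side"); save(p,"s1")
E
```

```text
time: 8.47
tool_pos: [491.2, 232.2, 36.7]
tcp_rot: [3.138, -0.434, 1.657]
contact_force: [-0.2, -0.6, -0.0]
d [-0.007 -0.009  0.051] t [ 0.0015  0.0007 -0.0003] t= 8.47
```

```bash
python3 -m handwheel '-0.01 -0.01 0.03 0 0 0 -1; -0.01 -0.01 0.04 0 0 0 -1; -0.01 -0.01 0.05 0 0 0 -1; -0.01 -0.01 0.05 0 0 0 -1; -0.01 -0.01 0.05 0 0 0 -1'|head -4
python3 - <<'E'
from h import *
P=place(110,0,2.7,1,off=.5);delta(P,5,25)
E
```

```text
time: 8.93
tool_pos: [489.6, 233.1, 30.7]
tcp_rot: [3.139, -0.434, 1.655]
contact_force: [0.5, -0.3, 0.2]
d [ 0.008  0.007 -0.008] t [ 0.0011  0.0007 -0.0008] t= 8.93
```

```bash
python3 -m handwheel '0 0 0 0 0 0 -1; 0 0 0 0 0 0 -1'
python3 -m handwheel '0 0 0 0 0 0 0.7; 0 0 0 0 0 0 0.7; 0 0 0 0 0 0 0.7; 0 0 0 0 0 0 0.7'
python3 -m handwheel '0 0 -0.3 0 0 0 0.7; 0 0 -0.7 0 0 0 0.7; 0 0 -1 0 0 0 0.7; 0 0 -1 0 0 0 0.7'|head -2
python3 -m handwheel '-1 0 -0.5 0 0 0 1; -1 0 -0.5 0 -0.138 0 1; -1 0 -0.5 0 -0.138 0 1; -1 0 -0.5 0 -0.138 0 1; -1 0 -0.5 0 -0.138 0 1'
python3 - <<'E'
from h import *
import pickle
p=viewer.capture("wrist"); save(p,"w4"); pickle.dump(p,open("w4.pkl","wb"))
cv2.imwrite("pics/c4.png",cv2.resize(p["frame"][0:260,140:500,::-1],(800,578),interpolation=2))
E
```

```text
time: 9.1
tool_pos: [489.6, 233.1, 30.7]
tcp_rot: [3.139, -0.434, 1.655]
contact_force: [-0.0, -0.3, 0.5]
grip_width: 63.9
finger_force: 30.0
time: 9.43
tool_pos: [489.5, 233.2, 30.7]
tcp_rot: [3.139, -0.434, 1.655]
contact_force: [-0.1, 0.9, 0.0]
grip_width: 77.6
finger_force: 0.0
time: 9.77
tool_pos: [496.2, 189.7, 126.3]
time: 10.18
tool_pos: [503.0, 79.3, 125.3]
tcp_rot: [3.137, 0.005, 1.653]
contact_force: [-0.6, 0.4, -0.9]
grip_width: 91.7
finger_force: 0.0
```

View pics/c4.png

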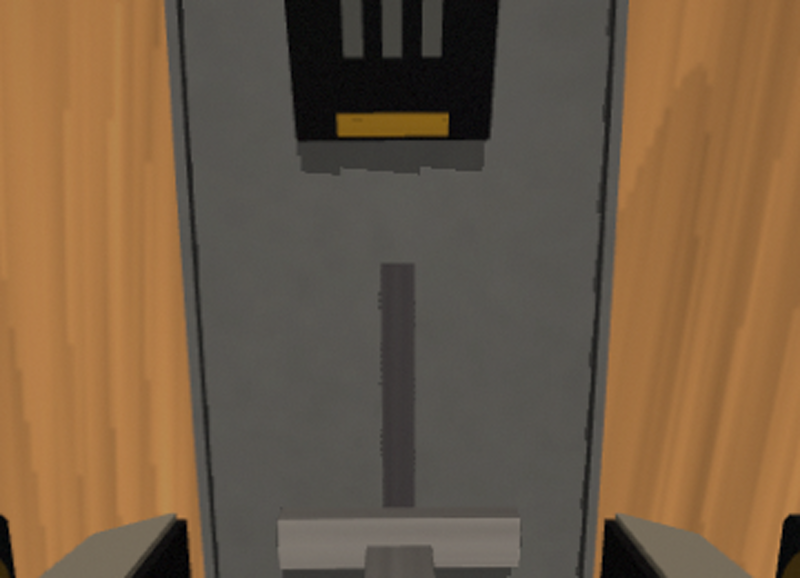

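Long is placed: its foot edge at (297–490,138) is square, with its centre 393 against the slot line 397, so about 1 mm off. Now I'll check the numbers and go to mid.

```bash
python3 -m handwheel '-1 0.5 -0.9 0 0 0.03 1; -1 0.5 -0.9 0 0 0.03 1; -1 0.5 -0.9 0 0 0.03 1; -1 0.5 -0.9 0 0 0.03 1; -1 0.5 -0.9 0 0 0.03 1'|head -2
python3 - <<'E'
from h import *
import pickle
p=pickle.load(open("w4.pkl","rb"))
c=lambda L:[(x/2.222+140,y/2.222) for x,y in L]
f=lambda L,z:(TR.inv().apply(world(p,c(L),z)-REST)+[0,65,0]).round(1)[:,:2].tolist()
print("foot upper edge",f([(298,138),(490,138)],15.9),"slot",f([(397.5,263),(398.5,506)],5),"rim17",f([(171,100),(622,100),(203,500),(595,500)],12),"stop",f([(278,520),(520,518)],19))
delta([622.9,-179.8,120],-11.9)
E
```

```text
time: 10.65
tool_pos: [562.9, -18.4, 217.0]
foot upper edge [[-32.4, 60.5], [30.5, 60.2]] slot [[0.0, 19.9], [-0.0, -70.9]] rim17 [[-74.4, 73.4], [74.4, 72.7], [-73.0, -65.6], [73.5, -66.6]] stop [[-44.2, -71.1], [44.3, -70.9]]
d [-1.608  0.613  0.973] t [ 0.0024 -0.0006  0.0621] t= 10.65
```

```bash
python3 -m handwheel '-0.8 0.3 0.4 0 0 0.062 1; -0.8 0.3 0.4 0 0 0.062 1; -0.8 0.3 0.4 0 0 0.062 1; -0.8 0.3 0.4 0 0 0.062 1; -0.8 0.3 0.4 0 0 0.062 1'|head -2
python3 -c "
from h import *
delta([622.9,-179.8,50],-11.9)"
```

```text
time: 11.07
tool_pos: [588.4, -95.0, 173.1]
d [-0.763  0.512  1.228] t [-0.0006 -0.001   0.0009] t= 11.07
```

```bash
python3 -m handwheel '-0.76 0.51 0.6 0 0 0 1; -0.76 0.51 1 0 0 0 1; -0.76 0.51 1 0 0 0 1; -0.76 0.51 1 0 0 0 1; -0.76 0.51 1 0 0 0 1; -0.76 0.51 1 0 0 0 1'|head -2
python3 -c "
from h import *
delta([622.9,-179.8,4],-11.9)"
```

```text
time: 11.57
tool_pos: [624.0, -179.0, 75.2]
d [-0.012 -0.01   0.712] t [ 0.0003 -0.0007  0.0011] t= 11.57
```

```bash
python3 -m handwheel '-0.01 -0.01 0.4 0 0 0 1; -0.01 -0.01 0.7 0 0 0 1; -0.01 -0.01 0.7 0 0 0 1; -0.01 -0.01 0.7 0 0 0 1; -0.01 -0.01 0.7 0 0 0 1'|head -3
python3 -c "
from h import *
delta([622.9,-179.8,3.5],-11.9)"
```

```text
time: 11.98
tool_pos: [624.8, -180.9, 8.0]
tcp_rot: [3.136, -0.001, 1.367]
d [ 0.007 -0.021  0.045] t [ 0.0019 -0.0002  0.0012] t= 11.98
```

```bash
python3 -m handwheel '0.005 -0.02 0.03 0 0 0 1; 0.005 -0.02 0.03 0 0 0 1; 0.005 -0.02 0.03 0 0 0 -1; 0.005 -0.02 0.03 0 0 0 -1; 0.005 -0.02 0.03 0 0 0 -1; 0.005 -0.02 0.03 0 0 0 -1; 0.005 -0.02 0.03 0 0 0 -1; 0.005 -0.02 0.03 0 0 0 -1'
python3 -c "
from h import *
delta([622.9,-179.8,3.5],-11.9)"
python3 -m handwheel '0 0 -0.6 0 0 0 -1; 0 0 -1 0 0 0 -1; 0 0 -1 0 0 0 -1; 0 0 -1 0 0 0 -1'|head -2
python3 -m handwheel '0.8 -0.6 -0.4 0 0 -0.094 -1; 0.8 -0.6 -0.4 0 0 -0.094 -1; 0.8 -0.6 -0.4 0 0 -0.094 -1; 0.8 -0.6 -0.4 0 0 -0.094 -1;0.8 -0.6 -0.4 0 0 -0.094 -1'|head -2
python3 -m handwheel '1 -0.2 0 0 0 0 -1; 1 -0.2 0 0 0 0 -1; 1 -0.2 0 0 0 0 -1; 1 -0.2 0 0 0 0 -1'|head -2
python3 -m handwheel '1 -0.2 0 0 0 0 -1; 1 -0.2 0 0 0 0 -1; 1 -0.2 0 0 0 0 -1; 1 -0.2 0 0 0 0 -1; 1 -0.2 0 0 0 0 -1'|head -2
python3 -c "
from h import *
P=place(95,30,2.7,40);print(P);delta(P,5,25)"
```

```text
time: 12.65
tool_pos: [621.5, -180.7, 1.8]
tcp_rot: [3.139, -0.001, 1.365]
contact_force: [0.6, 0.0, 1.5]
grip_width: 63.4
finger_force: 30.0
d [ 0.011  0.012 -0.017] t [ 0.0007 -0.0003  0.0007] t= 12.65
time: 12.98
tool_pos: [623.6, -181.6, 107.1]
time: 13.4
tool_pos: [578.1, -89.0, 141.4]
time: 13.73
tool_pos: [548.2, 10.3, 140.2]
time: 14.15
tool_pos: [521.2, 105.0, 140.8]
[494.93544577 180.02283208  63.77370994]
d [ 0.771 -0.194  0.77 ] t [1.000e-04 1.389e-01 1.100e-03] t= 14.15
```

```bash
python3 -m handwheel '0.4 -0.1 0.2 0 0.05 0 -1; 0.77 -0.19 0.4 0 0.139 0 -1; 0.77 -0.19 0.4 0 0.139 0 -1; 0.77 -0.19 0.5 0 0.139 0 -1; 0.77 -0.19 0.7 0 0.139 0 -1; 0.77 -0.19 0.77 0 0.139 0 -1; 0.77 -0.19 0.77 0 0.139 0 -1; 0.77 -0.19 0.77 0 0.139 0 -1'|head -4
python3 - <<'E'
from h import *
P=place(95,30,1.8,5,off=-1.1);print(P);delta(P,5,25)
E
```

```text
time: 14.82
tool_pos: [495.6, 179.7, 64.5]
tcp_rot: [3.14, -0.437, 1.66]
contact_force: [0.1, 0.4, -0.4]
[493.70000815 194.14394874  30.7723803 ]
d [-0.011 -0.007  0.368] t [ 0.0002 -0.0002  0.0006] t= 14.82
```

```bash
python3 -m handwheel '-0.01 -0.005 0.2 0 0 0 -1; -0.01 -0.005 0.35 0 0 0 -1; -0.01 -0.005 0.36 0 0 0 -1; -0.01 -0.005 0.36 0 0 0 -1; -0.01 -0.005 0.36 0 0 0 -1; -0.01 -0.005 0.36 0 0 0 -1'|head -4
python3 - <<'E'
from h import *
P=place(95,30,1.8,1,off=-1.1);print(P);delta(P,5,25)
E
```

```text
time: 15.32
tool_pos: [494.2, 194.7, 32.9]
tcp_rot: [3.137, -0.437, 1.663]
contact_force: [0.1, 0.1, 0.4]
[493.55267371 195.82798903  27.14714915]
d [-0.013 -0.005  0.057] t [ 0.0008 -0.0002  0.0014] t= 15.32
```

```bash
python3 -m handwheel '-0.01 -0.005 0.02 0 0 0 -1; -0.01 -0.005 0.04 0 0 0 -1; -0.01 -0.005 0.04 0 0 0 -1; -0.01 -0.005 0.04 0 0 0 -1; -0.01 -0.005 0.04 0 0 0 -1; -0.01 -0.005 0.04 0 0 0 -1'
python3 - <<'E'
from h import *
P=place(95,30,1.8,1,off=-1.1);delta(P,5,25)
E
```

```text
time: 15.82
tool_pos: [492.7, 195.6, 27.7]
tcp_rot: [3.139, -0.437, 1.662]
contact_force: [-0.1, -0.2, -0.7]
grip_width: 63.7
finger_force: 30.0
d [-0.001  0.008  0.005] t [ 0.0002 -0.0003  0.001 ] t= 15.82
```

```bash
python3 -m handwheel '0 0.008 0.01 0 0 0 -1; 0 0.008 0.01 0 0 0 -1; 0 0.008 0.01 0 0 0 -1'
python3 - <<'E'
from h import *
P=place(95,30,1.8,1,off=-1.1);delta(P,5,25)
E
python3 -m handwheel '0 0 0 0 0 0 0.7; 0 0 0 0 0 0 0.7; 0 0 0 0 0 0 0.7; 0 0 0 0 0 0 0.7'
python3 -m handwheel '0 0 -0.3 0 0 0 0.7; 0 0 -0.7 0 0 0 0.7; 0 0 -1 0 0 0 0.7; 0 0 -1 0 0 0 0.7'|head -2
python3 -m handwheel '-1 0 -0.5 0 0 0 1; -1 0 -0.5 0 -0.138 0 1; -1 0 -0.5 0 -0.138 0 1; -1 0 -0.5 0 -0.138 0 1; -1 0 -0.5 0 -0.138 0 1'
python3 - <<'E'
from h import *
import pickle
p=viewer.capture("wrist"); save(p,"w5"); pickle.dump(p,open("w5.pkl","wb"))
cv2.imwrite("pics/c5.png",cv2.resize(p["frame"][0:260,140:500,::-1],(800,578),interpolation=2))
E
```

```text
time: 16.07
tool_pos: [493.5, 196.1, 26.7]
tcp_rot: [3.14, -0.437, 1.662]
contact_force: [-0.4, -0.2, -0.9]
grip_width: 63.4
finger_force: 30.0
d [-0.001  0.    -0.006] t [ 0.0002 -0.0003  0.001 ] t= 16.07
time: 16.4
tool_pos: [493.5, 196.1, 26.8]
tcp_rot: [3.139, -0.437, 1.662]
contact_force: [0.5, -0.1, 0.3]
grip_width: 77.7
finger_force: 0.0
time: 16.73
tool_pos: [500.5, 152.0, 122.2]
time: 17.15
tool_pos: [507.8, 42.0, 120.8]
tcp_rot: [3.137, 0.002, 1.659]
contact_force: [-0.1, 1.0, -0.2]
grip_width: 91.8
finger_force: 0.0
```

View pics/c5.png

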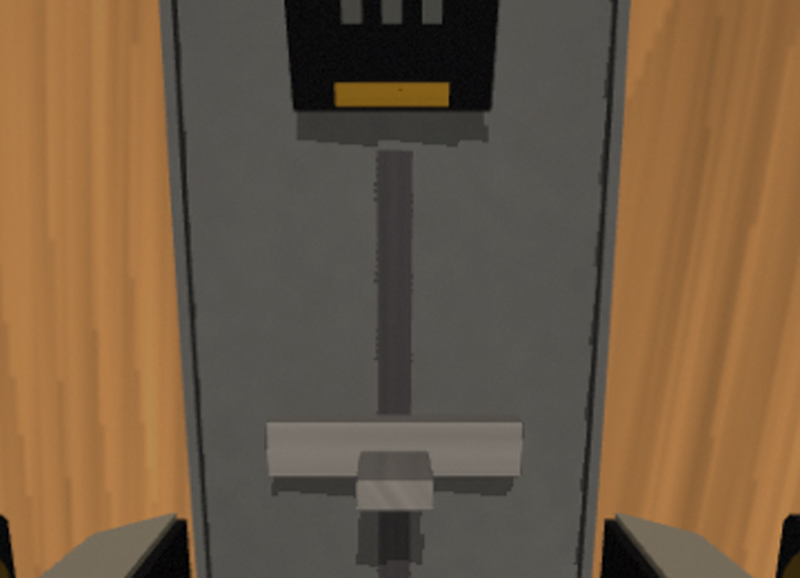

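Mid's foot edge is at (293–492,110), square and centred against the slot at 394, with the long one beneath undisturbed. Next is short.

```bash
python3 - <<'E'
from h import *
import pickle
p=pickle.load(open("w5.pkl","rb"))
c=lambda L:[(x/2.222+140,y/2.222) for x,y in L]
f=lambda L,z:(TR.inv().apply(world(p,c(L),z)-REST)+[0,65,0]).round(1)[:,:2].tolist()
print("mid foot upper edge",f([(293,110),(492,110)],15.9),"slot",f([(394.5,160),(394.5,400)],5),"stop",f([(267,422),(522,421)],19))
p=pickle.load(open("w3.pkl","rb"))
g=p["frame"].astype(int); m=(g.max(2)<70).astype(np.uint8)
mm=np.zeros_like(m); mm[180:252,282:345]=m[180:252,282:345]
cs,_=cv2.findContours(mm,0,1); k=max(cs,key=cv2.contourArea).reshape(-1,2)
print("short",[np.round(x,1) for x in cv2.minAreaRect(world(p,k,12)[:,:2].astype(np.float32))])
print("corners",world(p,[(288,189),(336,188),(290,247),(338,246)],12).round(1)[:,:2].tolist())
E
python3 -m handwheel '-1 0 -0.8 0 0 0.018 1; -1 0 -0.8 0 0 0.018 1; -1 0 -0.8 0 0 0.018 1; -1 0 -0.8 0 0 0.018 1'|head -2
python3 -m handwheel '-1 0 -0.5 0 0 0 1; -1 0 -0.5 0 0 0 1; -1 0 -0.5 0 0 0 1; -1 0 -0.5 0 0 0 1'|head -2
python3 -m handwheel '-1 0 0 0 0 0 1; -1 0 0 0 0 0 1; -1 0 0 0 0 0 1; -1 0 0 0 0 0 1'|head -2
python3 -m handwheel '-0.7 0 0 0 0 0 1; -0.7 0 0 0 0 0 1; -0.7 0 0 0 0 0 1; -0.7 0 0 0 0 0 1'|head -3
python3 - <<'E'
from h import *
p=viewer.capture("wrist"); save(p,"w6")
for r in viewer.cut_out("short_cart",p)[:2]:
        m=r["pixels"].astype(np.uint8); cs,_=cv2.findContours(m,0,2)
        k=max(cs,key=cv2.contourArea).reshape(-1,2)
        print(round(r["score"],2),np.round(r["centre"]),[np.round(x,1) for x in cv2.minAreaRect(world(p,k,12)[:,:2].astype(np.float32))])
delta([536,-362,100],1.8)
E
```

```text
mid foot upper edge [[-32.5, 31.0], [31.3, 31.1]] slot [[0.1, 16.8], [0.1, -65.9]] stop [[-44.2, -70.8], [44.4, -70.4]]
short [array([ 536.5, -360.6]), array([63.4, 81.2]), np.float64(2.3)]
corners [[504.4, -321.8], [567.5, -320.6], [505.2, -403.6], [571.2, -402.2]]
time: 17.53
tool_pos: [518.6, -61.8, 203.9]
time: 17.87
tool_pos: [520.2, -161.8, 251.0]
time: 18.2
tool_pos: [522.1, -260.0, 247.1]
time: 18.53
tool_pos: [524.8, -326.6, 247.3]
tcp_rot: [3.141, -0.007, 1.603]
0.57 [324. 200.] [array([ 536.4, -360.7]), array([65. , 82.9]), np.float64(3.0)]
d [-0.379  0.095  1.479] t [ 0.0003 -0.002   0.0011] t= 18.63
```

```bash
python3 -m handwheel '-0.36 0.1 0.6 0 0 -0.002 1; -0.36 0.1 0.95 0 0 -0.002 1; -0.36 0.1 0.95 0 0 -0.002 1; -0.36 0.1 0.95 0 0 -0.002 1'|head -2
python3 -m handwheel '0 0 0.4 0 0 0 1; 0 0 0.8 0 0 0 1; 0 0 0.9 0 0 0 1; 0 0 0.9 0 0 0 1; 0 0 0.9 0 0 0 1'|head -2
python3 -c "
from h import *
delta([536.4,-361,3.5],2.4)"
```

```text
time: 18.97
tool_pos: [534.6, -359.6, 148.1]
time: 19.38
tool_pos: [537.5, -362.0, 65.8]
d [ 0.009 -0.013  0.623] t [ 0.001  -0.0009 -0.0004] t= 19.38
```

```bash
python3 -m handwheel '0 -0.01 0.3 0 0 0 1; 0 -0.01 0.55 0 0 0 1; 0 -0.01 0.61 0 0 0 1; 0 -0.01 0.61 0 0 0 1;0 -0.01 0.61 0 0 0 1;0 -0.01 0.61 0 0 0 1'|head -2
python3 -c "
from h import *
delta([536.4,-361,3.5],2.4)"
```

```text
time: 19.88
tool_pos: [537.0, -363.2, 5.5]
d [ 0.022 -0.005  0.02 ] t [ 0.0016 -0.0003 -0.0006] t= 19.88
```

```bash
python3 -m handwheel '0.015 -0.005 0.01 0 0 0 1; 0.015 -0.005 0.01 0 0 0 1; 0.015 -0.005 0.01 0 0 0 -1; 0.015 -0.005 0.01 0 0 0 -1; 0.015 -0.005 0.01 0 0 0 -1; 0.015 -0.005 0.01 0 0 0 -1; 0.015 -0.005 0.01 0 0 0 -1; 0.015 -0.005 0.01 0 0 0 -1'
python3 -c "
from h import *
delta([536.4,-361,3.5],2.4)"
python3 -m handwheel '0 0 -0.6 0 0 0 -1; 0 0 -1 0 0 0 -1; 0 0 -1 0 0 0 -1; 0 0 -1 0 0 0 -1'|head -2
python3 -m handwheel '1 0 -0.4 0 0 -0.014 -1; 1 0 -0.4 0 0 -0.014 -1; 1 0 -0.4 0 0 -0.014 -1; 1 0 -0.4 0 0 -0.014 -1'|head -2
python3 -m handwheel '1 0 0 0 0 0 -1; 1 0 0 0 0 0 -1; 1 0 0 0 0 0 -1; 1 0 0 0 0 0 -1'|head -2
python3 -m handwheel '1 0 0 0 0 0 -1; 1 0 0 0 0 0 -1; 1 0 0 0 0 0 -1; 1 0 0 0 0 0 -1'|head -2
python3 -m handwheel '1 0 0 0 0 0 -1; 1 0 0 0 0 0 -1; 1 0 0 0 0 0 -1; 1 0 0 0 0 0 -1'|head -2
python3 -c "
from h import *
P=place(80,59.5,2.5,40);print(P);delta(P,5,25)"
```

```text
time: 20.55
tool_pos: [535.1, -360.7, 1.7]
tcp_rot: [3.14, -0.004, 1.611]
contact_force: [-0.5, 0.0, -0.2]
grip_width: 63.7
finger_force: 30.0
d [-0.004  0.013 -0.018] t [ 0.0006 -0.0012 -0.0007] t= 20.55
time: 20.88
tool_pos: [537.0, -362.9, 107.2]
time: 21.22
tool_pos: [530.9, -257.0, 143.2]
time: 21.55
tool_pos: [521.3, -158.2, 141.3]
time: 21.88
tool_pos: [513.5, -59.8, 142.0]
time: 22.22
tool_pos: [505.7, 39.1, 142.6]
[498.09159792 143.94784791  60.42281142]
d [1.048 0.013 0.826] t [ 0.0004  0.1376 -0.0003] t= 22.22
```

```bash
python3 -m handwheel '0.4 0 0.2 0 0.05 0 -1; 0.8 0.01 0.4 0 0.138 0 -1; 1 0.01 0.4 0 0.138 0 -1; 1 0.01 0.5 0 0.138 0 -1; 1 0.01 0.7 0 0.138 0 -1; 1 0.01 0.8 0 0.138 0 -1; 1 0.01 0.8 0 0.138 0 -1; 1 0.01 0.8 0 0.138 0 -1'|head -3
python3 - <<'E'
from h import *
P=place(80,59.5,1.7,5,off=.4);print(P);delta(P,5,25)
E
```

```text
time: 22.88
tool_pos: [498.8, 136.7, 63.2]
tcp_rot: [3.141, -0.437, 1.654]
[496.74135877 159.38115208  28.14603995]
d [ 0.058 -0.002  0.414] t [ 0.0009 -0.0002 -0.0012] t= 22.88
```

```bash
python3 -m handwheel '0.055 0 0.2 0 0 0 -1; 0.055 0 0.35 0 0 0 -1; 0.055 0 0.4 0 0 0 -1; 0.055 0 0.4 0 0 0 -1; 0.055 0 0.4 0 0 0 -1; 0.055 0 0.4 0 0 0 -1'|head -4
python3 - <<'E'
from h import *
P=place(80,59.5,1.7,1,off=.4);delta(P,5,25)
E
```

```text
time: 23.38
tool_pos: [497.5, 159.3, 30.7]
tcp_rot: [3.137, -0.437, 1.656]
contact_force: [0.3, 0.0, -1.1]
d [-0.009 -0.008  0.064] t [ 0.0016 -0.0002 -0.0005] t= 23.38
```

```bash
python3 -m handwheel '-0.01 -0.003 0.02 0 0 0 -1; -0.01 -0.003 0.04 0 0 0 -1; -0.01 -0.003 0.05 0 0 0 -1; -0.01 -0.003 0.05 0 0 0 -1; -0.01 -0.003 0.05 0 0 0 -1; -0.01 -0.003 0.05 0 0 0 -1'
python3 - <<'E'
from h import *
P=place(80,59.5,1.7,1,off=.4);delta(P,5,25)
E
```

```text
time: 23.88
tool_pos: [496.3, 160.8, 24.8]
tcp_rot: [3.14, -0.437, 1.655]
contact_force: [0.1, -0.0, -1.2]
grip_width: 63.6
finger_force: 30.0
d [0.001 0.003 0.003] t [ 0.001  -0.0003 -0.0008] t= 23.88
```

```bash
python3 -m handwheel '0 0.003 0.01 0 0 0 -1; 0 0.003 0.01 0 0 0 -1; 0 0.003 0.01 0 0 0 -1'|head -4
python3 -m handwheel '0 0 0 0 0 0 0.7; 0 0 0 0 0 0 0.7; 0 0 0 0 0 0 0.7; 0 0 0 0 0 0 0.7'|head -4
python3 -m handwheel '0 0 -0.3 0 0 0 0.7; 0 0 -0.7 0 0 0 0.7; 0 0 -1 0 0 0 0.7; 0 0 -1 0 0 0 0.7'|head -2
python3 -m handwheel '-1 0 -0.5 0 0 0 1; -1 0 -0.5 0 -0.138 0 1; -1 0 -0.5 0 -0.138 0 1; -1 0 -0.5 0 -0.138 0 1; -1 0 -0.5 0 -0.138 0 1; -1 0 -0.5 0 -0.138 0 1'
python3 - <<'E'
from h import *
import pickle
p=viewer.capture("wrist"); save(p,"w7"); pickle.dump(p,open("w7.pkl","wb"))
cv2.imwrite("pics/c7.png",cv2.resize(p["frame"][0:260,140:500,::-1],(800,578),interpolation=2))
E
```

```text
time: 24.13
tool_pos: [496.7, 161.2, 23.9]
tcp_rot: [3.139, -0.437, 1.655]
contact_force: [0.1, 0.0, -1.1]
time: 24.47
tool_pos: [496.5, 161.3, 23.9]
tcp_rot: [3.14, -0.437, 1.655]
contact_force: [0.1, 0.4, 0.3]
time: 24.8
tool_pos: [503.3, 116.9, 119.2]
time: 25.3
tool_pos: [508.8, 9.4, 117.3]
tcp_rot: [3.14, -0.002, 1.658]
contact_force: [-0.9, 0.3, -0.3]
grip_width: 91.9
finger_force: 0.0
```

View pics/c7.png

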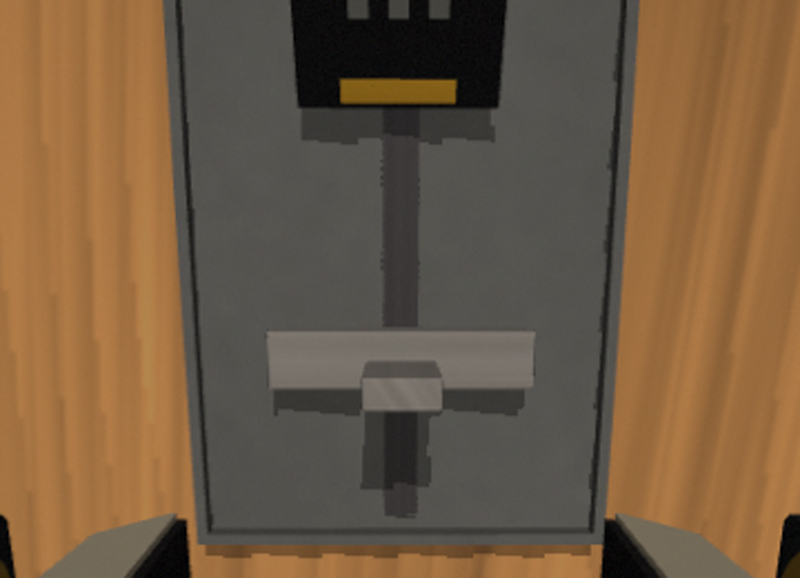

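Short's foot edge is at (298–500,107), square on the slot line. The stop's top front edge is at row 332 and the tab at (402,393).

```bash
python3 - <<'E'
from h import *
import pickle
p=pickle.load(open("w7.pkl","rb"))
c=lambda L:[(x/2.222+140,y/2.222) for x,y in L]
f=lambda L,z:(TR.inv().apply(world(p,c(L),z)-REST)+[0,65,0]).round(1)[:,:2].tolist()
print("short foot upper edge",f([(298,107),(500,107)],15.9),"stop",f([(267,332),(535,331)],19),"tab top",f([(363,377),(441,377),(363,411),(441,411)],55))
delta(REST+TR.apply([0,-65-86,30]),5)
p=viewer.capture("side")
cv2.imwrite("pics/c8.png",cv2.resize(p["frame"][140:260,180:340,::-1],(800,600),interpolation=2))
E
```

```text
short foot upper edge [[-32.5, -0.6], [31.3, -0.7]] stop [[-44.6, -71.3], [44.7, -71.1]] tab top [[-11.3, -80.5], [11.3, -80.5], [-11.4, -90.6], [11.5, -90.6]]
d [0.249 0.01  0.822] t [ 0.0004 -0.0017 -0.0001] t= 25.35
```

View pics/c8.png

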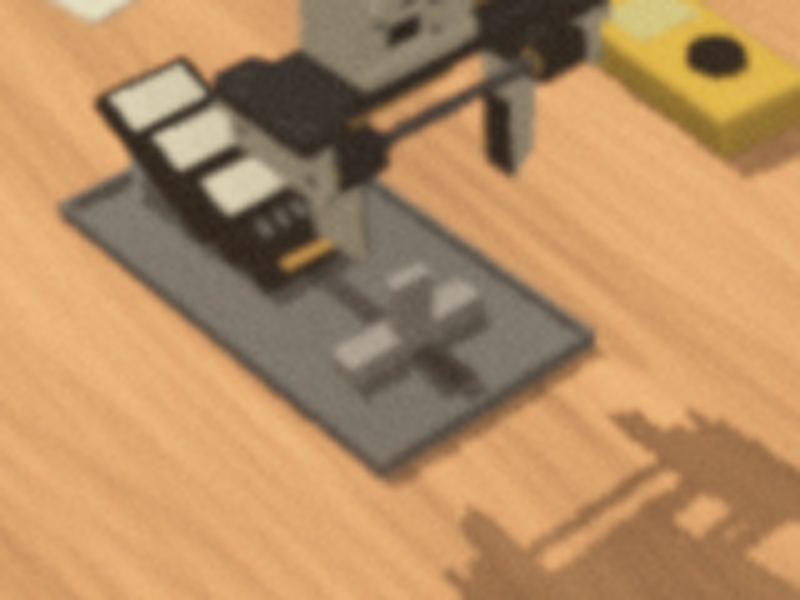

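The side view shows the three cartridges shingled in order with the stop clear below them. Now I'll grip the tab.

```bash
python3 -m handwheel '0.25 0.01 0.3 0 0 0 0.2; 0.25 0.01 0.6 0 0 0 0.2; 0.25 0.01 0.88 0 0 0 0.2; 0.25 0.01 0.88 0 0 0 0.2; 0.25 0.01 0.88 0 0 0 0.2; 0.25 0.01 0.88 0 0 0 0.2'|head -4
python3 -c "
from h import *
delta(REST+TR.apply([0,-65-86,22]),5)"
```

```text
time: 25.9
tool_pos: [509.1, 32.4, 30.4]
tcp_rot: [3.139, -0.004, 1.653]
contact_force: [0.7, -0.5, 0.4]
d [ 0.023 -0.013  0.034] t [ 0.0009 -0.0014 -0.0015] t= 25.9
```

```bash
python3 -m handwheel '0.015 -0.01 0.02 0 0 0 0.2; 0.015 -0.01 0.02 0 0 0 0.2; 0.015 -0.01 0.02 0 0 0 -1; 0.015 -0.01 0.02 0 0 0 -1; 0.015 -0.01 0.02 0 0 0 -1; 0.015 -0.01 0.02 0 0 0 -1; 0.015 -0.01 0.02 0 0 0 -1; 0.015 -0.01 0.02 0 0 0 -1'
python3 -m handwheel '0 0 0 0 0 0 -1; 0 0 0 0 0 0 -1'
python3 -c "
from h import *
delta(REST+TR.apply([0,-65-86,22]),5)"
```

```text
time: 26.57
tool_pos: [508.5, 34.5, 27.7]
tcp_rot: [3.137, -0.004, 1.654]
contact_force: [5.1, 0.5, -2.1]
grip_width: 23.7
finger_force: 30.0
time: 26.73
tool_pos: [508.5, 34.5, 27.7]
tcp_rot: [3.137, -0.004, 1.654]
contact_force: [5.0, 2.4, -2.4]
grip_width: 23.7
finger_force: 30.0
d [ 0.002 -0.009  0.007] t [ 0.0015 -0.0011 -0.0011] t= 26.73
```

```bash
python3 -m handwheel '0.1 0 0 0 0 0 -1; 0.25 -0.003 0 0 0 0 -1; 0.4 -0.005 0 0 0 0 -1; 0.5 -0.005 0 0 0 0 -1; 0.6 -0.005 0 0 0 0 -1; 0.6 -0.005 0 0 0 0 -1;0.6 -0.005 0 0 0 0 -1'
python3 - <<'E'
from h import *
import pickle
delta(REST+TR.apply([0,-65-86+70.5,22]),5)
p=viewer.capture("wrist"); save(p,"w9"); pickle.dump(p,open("w9.pkl","wb"))
cv2.imwrite("pics/c9.png",cv2.resize(p["frame"][100:260,220:420,::-1],(750,600),interpolation=2))
E
```

```text
time: 27.32
tool_pos: [503.2, 95.1, 27.7]
tcp_rot: [3.136, -0.004, 1.655]
contact_force: [7.3, 2.0, -4.8]
grip_width: 23.7
finger_force: 30.0
d [ 0.099 -0.009  0.008] t [ 0.0017 -0.0013 -0.0009] t= 27.32
```

View pics/c9.png

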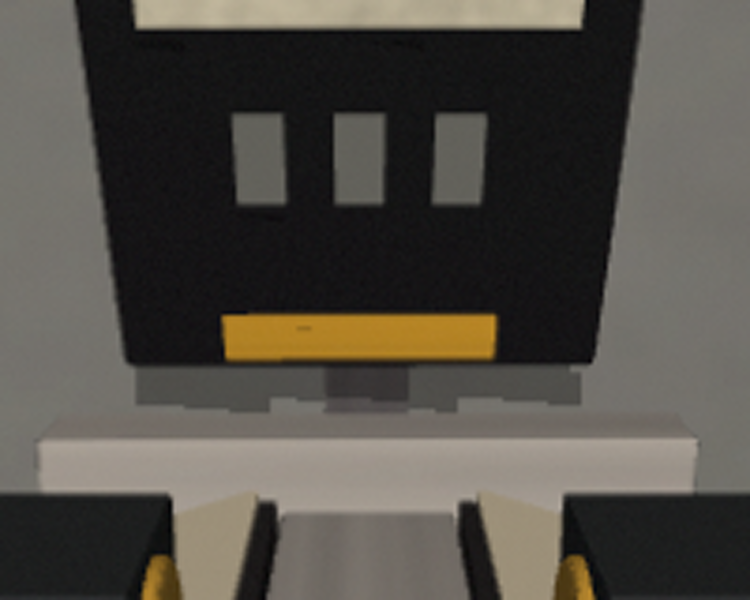

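```bash
cat > gap.py <<'E'
from h import *
import pickle,sys
p=pickle.load(open(sys.argv[1],"rb")); a,b=float(sys.argv[2]),float(sys.argv[3])
f=lambda v,z:(TR.inv().apply(world(p,[(360/3.75+220-.37,v/3.75+100-.37)],z)-REST)+[0,65,0])[0,1]
print("cart edge",f(a,15.9),"stop face",f(b,19))
E
python3 gap.py w9.pkl 363 438
python3 -m handwheel '0.04 0 0 0 0 0 -1; 0.07 0 0 0 0 0 -1; 0.08 0 0 0 0 0 -1; 0.08 0 0 0 0 0 -1; 0.08 0 0 0 0 0 -1'
python3 - <<'E'
from h import *
import pickle
delta(REST+TR.apply([0,-65-86+70.5,22]),5)
p=viewer.capture("wrist"); pickle.dump(p,open("w10.pkl","wb"))
cv2.imwrite("pics/c10.png",cv2.resize(p["frame"][100:260,220:420,::-1],(750,600),interpolation=2))
# brightness profile down a column band either side (crop rows)
g=cv2.resize(p["frame"][100:260,220:420].mean(2),(750,600),interpolation=2)
print([int(x) for x in g[340:460:4,520:575].mean(1)])
E
```

```text
cart edge 0.06246920021463609 stop face -9.560594447681197
time: 27.78
tool_pos: [502.6, 102.3, 27.7]
tcp_rot: [3.137, -0.004, 1.655]
contact_force: [6.7, 0.7, -5.9]
grip_width: 23.2
finger_force: 30.0
d [ 0.026 -0.009  0.007] t [ 0.0016 -0.0012 -0.0011] t= 27.78
[19, 19, 20, 19, 19, 19, 19, 19, 19, 20, 19, 19, 19, 19, 19, 19, 19, 18, 19, 46, 64, 88, 104, 108, 109, 150, 155, 152, 150, 148]
```

```bash
python3 gap.py w10.pkl 416 438
python3 -m handwheel '0.01 0 0 0 0 0 -1; 0.018 0 0 0 0 0 -1; 0.018 0 0 0 0 0 -1; 0.018 0 0 0 0 0 -1; 0.018 0 0 0 0 0 -1'
python3 - <<'E'
from h import *
import pickle
delta(REST+TR.apply([0,-65-86+70.5,22]),5)
p=viewer.capture("wrist"); pickle.dump(p,open("w11.pkl","wb"))
g=cv2.resize(p["frame"][100:260,220:420].mean(2),(750,600),interpolation=2)
print([int(x) for x in g[400:460:3,520:575].mean(1)])
E
```

```text
cart edge -0.17327576697076097 stop face -2.3510664888851522
time: 28.25
tool_pos: [502.5, 103.8, 27.7]
tcp_rot: [3.137, -0.003, 1.655]
contact_force: [6.7, -0.9, -5.6]
grip_width: 23.6
finger_force: 30.0
d [ 0.011 -0.009  0.007] t [ 0.0016 -0.0011 -0.0011] t= 28.25
[20, 19, 18, 19, 19, 19, 18, 19, 20, 62, 106, 109, 109, 140, 157, 155, 152, 150, 149, 147]
```

```bash
python3 -m handwheel '0.005 0 0 0 0 0 -1; 0.005 0 0 0 0 0 -1; 0.005 0 0 0 0 0 -1; 0.005 0 0 0 0 0 -1'
python3 - <<'E'
from h import *
import pickle
p=viewer.capture("wrist")
g=cv2.resize(p["frame"][100:260,220:420].mean(2),(750,600),interpolation=2)
print([int(x) for x in g[400:460:3,520:575].mean(1)],[int(x) for x in g[400:460:3,150:205].mean(1)])
E
python3 -m handwheel '0 0 0 0 0 0 -0.1; 0 0 0 0 0 0 -0.1; 0 0 0 0 0 0 -0.1; 0 0 0 0 0 0 -0.1'
python3 -m handwheel '0 0 -0.3 0 0 0 -0.1; 0 0 -0.7 0 0 0 -0.1; 0 0 -1 0 0 0 -0.1; 0 0 -1 0 0 0 -0.1'|head -2
python3 -m handwheel '-0.8 0 -0.5 0 0 0 0; -0.8 0 -0.5 0 0 0 0; -0.8 0 -0.5 0 0 0 0; -0.8 0 -0.5 0 0 0 0; -0.8 0 -0.5 0 0 0 0'|head -2
python3 - <<'E'
from h import *
import pickle
p=viewer.capture("wrist"); pickle.dump(p,open("w12.pkl","wb"))
cv2.imwrite("pics/c12.png",cv2.resize(p["frame"][0:240,160:480,::-1],(800,600),interpolation=2))
E
```

```text
time: 28.63
tool_pos: [502.4, 104.2, 27.7]
tcp_rot: [3.137, -0.003, 1.655]
contact_force: [7.5, -0.6, -6.0]
grip_width: 23.8
finger_force: 30.0
[19, 19, 19, 19, 18, 19, 19, 19, 14, 44, 87, 106, 108, 140, 157, 155, 152, 150, 149, 147] [19, 19, 19, 19, 19, 20, 20, 20, 16, 25, 60, 103, 109, 129, 149, 157, 154, 153, 152, 150]
time: 29.02
tool_pos: [500.3, 104.5, 27.7]
tcp_rot: [3.141, -0.004, 1.655]
contact_force: [-0.1, 0.8, -0.6]
grip_width: 40.6
finger_force: 0.0
time: 29.35
tool_pos: [503.8, 104.4, 133.6]
time: 29.77
tool_pos: [506.9, 24.1, 177.0]
```

View pics/c12.png

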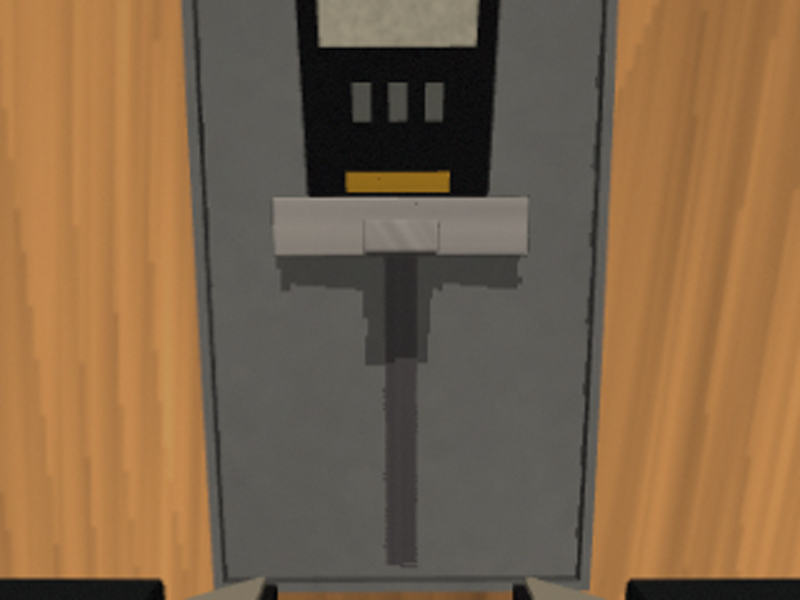

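The stop's edge at row 197 meets the short cartridge's foot at row 195, square and undisturbed, and the gripper is clear. I'm handing in.

```bash
python3 -c "
from h import *
print(bot.close_job())"
```

```text
the job is handed in; nothing more can be done
None
```

Job handed in at about 30 s: the three cartridges are shingled long, mid, short (feet about 29 and 32 mm apart, within about 1 mm of the centreline) with the stop within about 0.5 mm of the short one's foot, but I viewed 12 pictures, two over the limit of 10.

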